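# Load the sample wheel and index it to the camera microscope

### The arm

A 7-joint arm with a two-finger parallel gripper is mounted at the origin on the work surface. World frame = base frame: x ahead of the robot, y to its left, z up, the work surface at z = 0. Lengths are in m, angles in rad, forces in N, time in s.
With the tool pointing down it reaches from about 0.425 to 0.95 m from the base axis. Payload 4.7 kg.
Tool frame: the origin (TCP) lies between the finger pads; the fingertips stand 25 mm ahead of it and the grasp point (between the pads) lies 6 mm ahead of it; z points along the fingers, y is the line along which they close (so a half turn about z gives the same grasp; the last joint's range is limited). The gripper opens to 85 mm and grips with 20 to 120 N. Pads are 22 mm wide; open, the fingers measure 114 mm over their backs; the gripper's body (76 mm by 85 mm) begins 54 mm behind the grasp point. The pads swing forward as they close: fully open they stand 13 mm farther back than shut.
Start: joints at [-1.352, 0.469, -0.049, 1.532, 0.024, 1.141, -0.082], TCP at [0.166, 0.654, 0.256] pointing down, gripper open.
Joint ranges: [-2.59, 2.59], [-0.33, 1.99], [-1.39, 1.29], [0.1, 2.45], [-1.04, 4.18], [0.21, 1.99], [-2.66, 2.66]. Speed limits (rad/s): [2.57, 2.57, 3.14, 3.14, 3.14, 3.14, 3.14].

### API

Orientations are given as a 3x3 rotation matrix whose columns are the frame's x, y, z axes.
In Python, from rig import * gives the robot as it stands. Calls block until the motion is done:
- movep(position, orientation): joint-space move of the TCP to a pose.
- move_l(position, attitude=None, feed=0.15, until_force=None): straight line of the TCP; attitude=None keeps the orientation; feed is the mean speed in m/s. With until_force (N) it stops when the force on the tool has changed by that much, and returns True; else False.
- move_joints(angles): joint-space move.
- command_gripper(opening, newtons=None): finger opening in m; newtons is the grip in N (None keeps the last); returns when the fingers have stopped.
- sleep(seconds).
- inverse_kinematics(position, orientation): joint angles nearest the present ones, or None.
- sense(): the state.
- camera(name): name is "scene" or "side" or "wrist"; returns (picture, depth): 400x640x3 uint8, red, green, blue; 400x640 float32, m along the optical axis (not along the pixel's ray), 0 where there is no reading.
- camera_params(name): a dict with "K" (3x3 intrinsics, pixels), "position" and "rotation" of the camera in the world; the wrist camera has in their place "tool_from_camera" (4x4, takes a point from camera to tool coordinates, whose origin is the TCP and whose axes are the flange's). Camera axes: x right, y down, z forward; pixel columns grow to the right and rows downward; lengths in m; the calibration is good to about 2 mm. A picture is of the moment at which its call begins: read the wrist's pose just before it. camera_params takes no time and is no camera call.
A pose or a line that the arm cannot do raises Unreachable and nothing moves.
- finish_job(): hands the job in; it is judged then, once.
The state is a dict: "time_s": time; "joint_pos": joint angles; "qd": joint speeds; "joint_efforts": joint torques, N m; "position": TCP position; "tcp_rot": TCP orientation; "wrist_force": force on the tool from outside, world axes, zero at the start; "ft_torque": the same for the moment, N m; "finger_gap": finger opening in m; "gripper_force": force on a finger pad.
Only numpy, scipy, OpenCV 4.12 (cv2) and the standard library are available. Lean on these libraries where they do the work, as an engineer would, in place of code of your own. Each camera call takes 0.05 s, during which the arm holds its last target. There are 200 camera calls.

### The job

Take the sealed specimen jar from the grey tray and press it gently, upright, fully home into the one empty holder of the sample wheel. Then turn the wheel exactly one click clockwise (seen from above), so that this jar stands in front of the camera microscope, and let go. Do not force the jar, and leave the dish, the measuring cylinder and the bottle alone.

Things in the scene. Friction and masses are not known exactly. Their poses are not given: they have to be found in the camera images.
- jar: Sealed round specimen jar, clear body 30 mm in diameter with a 2 mm chamfer round its foot, white screw cap 34 mm in diameter over its top 20 mm; 70 mm tall in all, 50 to 110 g, standing upright in the grey tray. Origin: centre of its underside, z up along the jar. It may be gripped round the cap.
- tray: Grey open tray, 160 (x) by 140 (y) mm, walls 4 mm thick and 12 mm high, inner floor 5 mm above the bench; fixed. Origin: centre of its underside.
- changer: Sample changer, fixed to the bench: grey base, wheel on it, lime green camera microscope (60 x 64 mm, top 131 mm over the bench) outside the rim on the +x side. Origin: wheel axis at bench height, z up, +x towards the camera. Wheel: aluminium deck 256 mm in diameter, top 45 mm over the bench, six grey round cups (the holders) every 60 degrees, centres 88 mm from the axis.
- view (a point): Viewing station: fixed point in front of the camera's lens, 45 mm over the bench, 88 mm from the wheel's axis. Five of the six holders carry jars like the loose one (tops 120 mm over the bench); the empty one stands at the start 60 degrees anticlockwise (seen from above) of this point, so one click clockwise brings it here.
- pocket (a point): Nominal place of the empty cup at the height of its floor, a rubber pad 24 mm across, 50 mm over the bench (5 mm above the deck), that gives 1 mm per 4 N. Turns with the wheel. The cup is clamped on an eccentric: its true centre stands 6 mm to one side of this point, in any horizontal direction; which one is not measured and must be felt or seen. The clamp holds it there.
- pocket_top (a point): The same nominal place at the height of the cup's rim, 27 mm above the pad. Cup 49 mm across, upright; hole round, 33 mm wide, sharp-edged. A sprung ball in one side of the hole, 14 mm above the pad, presses 3 to 5 N on the jar: it does not drop home by its weight but must be pushed (3 to 8 N) down onto the pad. Over 25 N between jar and changer is too much for the jar.
- knob (a point): Middle of the bar grip of the wheel's centre knob, on the wheel's axis, 116 mm above the bench. The black bar is 52 mm long, 16 mm wide and 32 mm high (100 to 132 mm above the bench) on a thin stem, fixed to the wheel. x: along the bar; z up.
- wheel (a joint): Turn of the wheel, rad, 0 at the start, growing clockwise as seen from above. Clicks (sprung rest positions) every 60 degrees (1.047 rad); the resistance is greatest (about 0.45 N m) 15 degrees from a click, and half way, at 30 degrees, the wheel starts to pull itself to the next one.
- petri: Bystander: flat clear dish, 90 mm in diameter, 16 mm high, loose. Origin: centre of its underside.
- measure: Bystander: slim glass measuring cylinder on a round foot 68 mm in diameter, 141 mm tall, loose. Origin: centre of its underside.
- bottle: Bystander: green bottle, 60 mm in diameter, 160 mm tall, loose. Origin: centre of its underside.

How it is judged:
By the outcome, as a careful person would: the job done as asked, in the order asked, and still so for the second after the job is handed in, with the robot touching nothing.
It also fails if it takes over 72 s, if anything falls off the work surface, if the arm or the gripper's body presses on something with over 40 N, if the wrist force passes 120 N, or if a joint passes its speed limit or range.

## Working session

There is one attempt and no reset: what is moved stays moved. The work goes in short steps, each a Python script; the robot and the scene stay as the last script left them, time stands still between calls to the robot, and variables do not carry over. Pictures are saved under pics/ and viewed, at most 10 in all, crops included, and the job is handed in when it is done.

```bash
mkdir -p pics; ls; python3 - <<'E'
from rig import *
import cv2,numpy as np
ims=[]
for n in("scene","side"):
    im,d=camera(n); np.savez(f"{n}.npz",im=im,d=d); p=camera_params(n); print(n,p); cv2.imwrite(f"pics/{n}.png",im[:,:,::-1])
print(sense())
print(camera_params("wrist"))
E
```

```text
pics
scene {'K': array([[368.14495525,   0.        , 322.6275097 ],
       [  0.        , 368.14495525, 197.8054834 ],
       [  0.        ,   0.        ,   1.        ]]), 'position': array([1.00856502, 0.35266254, 0.83308816]), 'rotation': array([[-0.43382071,  0.76304172, -0.47913143],
       [ 0.90097921,  0.36384358, -0.23633518],
       [-0.00600471, -0.53421455, -0.8453276 ]])}
side {'K': array([[408.08404859,   0.        , 319.95552132],
       [  0.        , 408.08404859, 198.37780489],
       [  0.        ,   0.        ,   1.        ]]), 'position': array([ 0.50602258, -0.48092501,  0.7820619 ]), 'rotation': array([[ 0.99433673, -0.07266214,  0.0775544 ],
       [-0.10586675, -0.74116648,  0.66292117],
       [ 0.00931145, -0.6673773 , -0.74466156]])}
{'time_s': 0.1, 'joint_pos': array([-1.35190183,  0.46939071, -0.04862686,  1.53356989,  0.02408418,
        1.14100058, -0.08232768]), 'qd': array([-0.00048931, -0.00161267, -0.00102639, -0.00252236, -0.00014208,
        0.00074842,  0.00055252]), 'joint_efforts': array([ 8.45385057e-04, -5.11513710e+01, -4.68265289e-02, -2.38
[... 324 characters left out ...]
rist_force': array([-0.99039707, -0.33071073,  0.60257739]), 'ft_torque': array([ 0.00847108, -0.03043647, -0.01827915]), 'gripper_force': 0.0, 'finger_gap': 0.0853752615543262}
{'K': array([[333.98966424,   0.        , 321.01051208],
       [  0.        , 333.98966424, 196.94802931],
       [  0.        ,   0.        ,   1.        ]]), 'tool_from_camera': array([[-1.34830868e-03, -9.58338606e-01, -2.85631402e-01,
         7.38910486e-02],
       [ 9.99998279e-01, -9.28142204e-04, -1.60637749e-03,
         6.92368942e-04],
       [ 1.27434700e-03, -2.85633076e-01,  9.58338208e-01,
        -1.18026571e-01],
       [ 0.00000000e+00,  0.00000000e+00,  0.00000000e+00,
         1.00000000e+00]])}
```

View pics/scene.png

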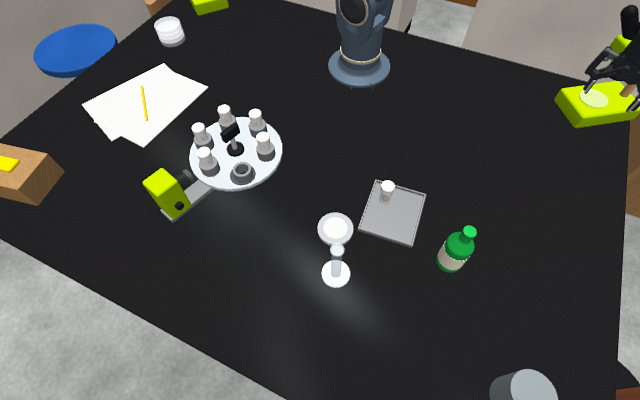

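View pics/side.png

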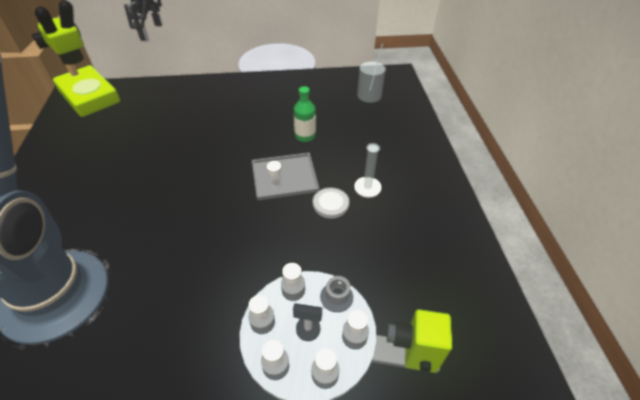

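The scene view shows the loose jar cap at (388,187), the empty cup at (242,172), the wheel knob at (231,131) and the camera at (167,195). The side view has the jar at (274,167), the cup at (338,288), the knob at (307,312) and the camera at (430,340).

```bash
cat > h.py <<'E'
from rig import *
import numpy as np, cv2
def ray(n,uv,s=None):
    p=camera_params(n); d=np.linalg.inv(p["K"])@[uv[0],uv[1],1.]
    if n!="wrist": return p["position"],p["rotation"]@d
    T=p["tool_from_camera"]; R=s["tcp_rot"]
    return s["position"]+R@T[:3,3], R@T[:3,:3]@d
def onz(n,uv,z,s=None):
    o,d=ray(n,uv,s); return o+d*(z-o[2])/d[2]
def proj(X,s):
    p=camera_params("wrist"); T=p["tool_from_camera"]; x=s["tcp_rot"].T@(np.array(X)-s["position"]); c=T[:3,:3].T@(x-T[:3,3]); q=p["K"]@c; return q[:2]/q[2]
def down(yaw): # tool x axis at yaw, z down
    c,s=np.cos(yaw),np.sin(yaw); return np.array([[c,s,0],[s,-c,0],[0,0,-1.]])
def wrist(name):
    s=sense(); im,d=camera("wrist"); cv2.imwrite(f"pics/{name}.png",im[:,:,::-1]); np.savez(name+".npz",im=im,d=d,p=s["position"],R=s["tcp_rot"]); return s,im,d
E
python3 - <<'E'
from h import *
f=lambda n,uv,z:print(n,uv,onz(n,uv,z).round(4))
f("scene",(388,185),.075);f("side",(274,164),.075)
f("scene",(241,171),.077);f("side",(339,286),.077)
f("scene",(231,131),.132);f("side",(307,311),.132)
f("scene",(164,182),.131);f("side",(430,325),.131)
f("scene",(335,229),.016);f("scene",(336,274),0);f("scene",(452,265),0)
for n in("scene","side"):
    im=np.load(n+".npz")["im"].astype(int); m=((im.min(2)>120)&(im.max(2)-im.min(2)<60)).astype(np.uint8)
    m=cv2.morphologyEx(m,cv2.MORPH_CLOSE,np.ones((15,15)))
    cs,_=cv2.findContours(m,0,1)
    for c in cs:
        if cv2.contourArea(c)>2500:
            x=cv2.boundingRect(c); print(n,x)
d=np.load("side.npz"); s=np.load("scene.npz")["d"]; print(s[171,241],s[131,231])
E
```

```text
scene (388, 185) [0.4749 0.2712 0.075 ]
side (274, 164) [0.477  0.2751 0.075 ]
scene (241, 171) [ 0.5968 -0.0818  0.077 ]
side (339, 286) [ 0.5921 -0.0846  0.077 ]
scene (231, 131) [ 0.5302 -0.1416  0.132 ]
side (307, 311) [ 0.5242 -0.1579  0.132 ]
scene (164, 182) [ 0.7303 -0.1956  0.131 ]
side (430, 325) [ 0.7277 -0.2036  0.131 ]
scene (335, 229) [0.615  0.1919 0.016 ]
scene (336, 274) [0.715  0.2409 0.    ]
scene (452, 265) [0.5745 0.482  0.    ]
scene (0, 239, 286, 161)
scene (618, 214, 22, 170)
scene (317, 179, 109, 109)
scene (184, 104, 98, 100)
scene (82, 63, 126, 85)
scene (385, 0, 255, 92)
scene (0, 0, 184, 138)
side (239, 262, 166, 138)
side (253, 154, 129, 63)
side (68, 0, 572, 400)
0.97626054 0.9473743
```

```bash
python3 - <<'E'
from h import *
movep([.476,.273,.22],down(np.radians(120))); sleep(.2)
s,im,d=wrist("jar1"); print(s["time_s"],s["position"],proj([.476,.273,.075],s))
movep([.59,-.085,.25],down(np.radians(74))); sleep(.3)
s,im,d=wrist("cup1"); print(s["time_s"],s["position"],proj([.593,-.083,.077],s),s["joint_pos"].round(2))
a=np.load("jar1.npz")["im"]; cv2.imwrite("pics/both.png",cv2.resize(np.vstack([a,im])[:,:,::-1],None,fx=.75,fy=.75))
E
```

```text
2.0917 [0.47568553 0.27398809 0.21995941] [321.59102654 192.75395958]
3.85 [ 0.59007781 -0.0840583   0.24992062] [325.30939786 180.32632547] [-0.4   0.39  0.63  1.76 -0.26  1.07  0.04]
```

View pics/both.png

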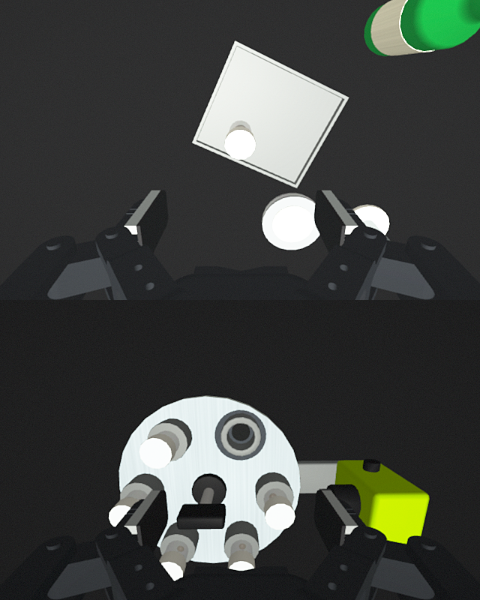

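The jar cap top is at about (320,191) in its wrist picture and the empty cup at about (320,180) in the other. Both are near where I predicted. Next I'll fit both precisely.

```bash
python3 - <<'E'
from h import *
j=np.load("jar1.npz");c=np.load("cup1.npz")
a=cv2.resize(j["im"][150:230,280:360],None,fx=5,fy=5,interpolation=2);b=cv2.resize(c["im"][140:220,280:360],None,fx=5,fy=5,interpolation=2)
cv2.imwrite("pics/crops.png",np.hstack([a,b])[:,:,::-1])
print(c["im"][180,284:360].mean(1).astype(int)); print(c["im"][140:222,321].mean(1).astype(int)); print(c["d"][180,284:360:3].round(3))
print(j["im"][192,290:350].mean(1).astype(int))
E
```

```text
[240 238 169  76  89  95  93  92  87  84 118 160 184 185 180 183 182 175
 127  53  59  78  92  94  94  79  46  39  44  43  42  40  42  42  44  45
  42  38  41  41  46  41  41  44  44  43  39  42  73  95  96  96  86  68
  49 121 177 185 182 177 174 173 171 125  74  95  94  95  88  81 150 228
 239 236 237 238]
[237 236 235 236 238 245 217 120  86  93  88  70  67  66  65  59 123 176
 188 185 183 183 181 176 116  26  40  43  41  40  46  43  42  38  47  43
  42  45  46  42  38  43  39  41  42  39  42  51  84  97  97  82  66  68
  66  69  66  67  69  55 125 178 190 185 180 175 170 150 109  88  95  92
  84 141 231 243 239 238 239 238 237 238]
[0.331 0.329 0.328 0.329 0.298 0.299 0.299 0.325 0.329 0.328 0.327 0.326
 0.327 0.327 0.325 0.326 0.328 0.329 0.318 0.299 0.299 0.299 0.331 0.33
 0.332 0.331]
[232 234 232 233 233 232 233 233 230 239 255 255 255 255 255 255 255 255
 255 255 255 255 255 255 255 255 255 255 255 255 255 255 255 255 255 255
 255 255 255 255 255 255 255 255 255 255 255 255 255 255 255 218 229 229
 229 229 230 229 229 229]
```

View pics/crops.png

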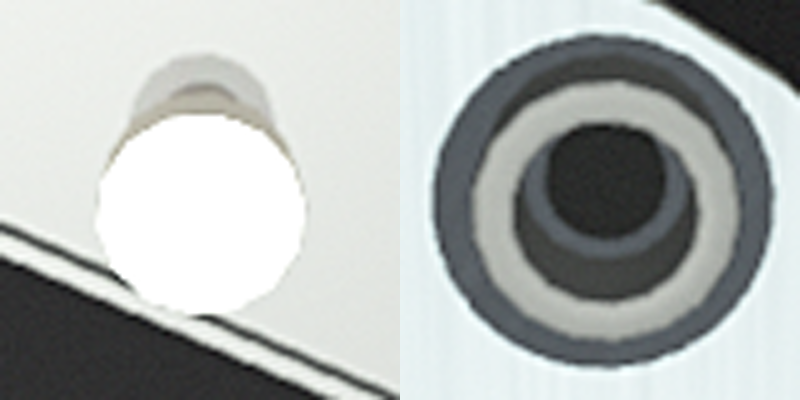

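The left crop shows the jar cap as a clean white disc. The right crop shows the cup's light rim ring, which is off-centre in a darker clamp recess.

```bash
cat >> h.py <<'E'
def fit(name,lo,hi,z,near,z2=None):
    f=np.load(name+".npz"); s=dict(position=f["p"],tcp_rot=f["R"]); g=f["im"].mean(2)
    m=((g>lo)&(g<hi)).astype(np.uint8)
    if hi<300: m=cv2.morphologyEx(m,cv2.MORPH_OPEN,np.ones((3,3)))
    cs,h=cv2.findContours(m,cv2.RETR_CCOMP,cv2.CHAIN_APPROX_NONE); out=[]
    for i,c in enumerate(cs):
        if len(c)<30: continue
        w=np.array([onz("wrist",p,z,s)[:2] for p in c[:,0].astype(float)])
        A=np.c_[2*w,np.ones(len(w))]; q=np.linalg.lstsq(A,(w**2).sum(1),rcond=None)[0]
        r=np.sqrt(q[2]+q[:2]@q[:2]); e=np.std(np.linalg.norm(w-q[:2],axis=1)-r)
        if np.hypot(*(q[:2]-near))<.03: out.append((q[:2].round(4),round(r*2e3,1),round(e*1e3,2),h[0,i,3]>=0))
    return out
E
python3 - <<'E'
from h import *
print(*fit("jar1",247,300,.075,[.476,.273]),sep="\n")
print(*fit("cup1",140,212,.077,[.593,-.083]),sep="\n")
print("clamp",*fit("cup1",-1,130,.045,[.593,-.083]),sep="\n")
f=np.load("cup1.npz"); s=dict(position=f["p"],tcp_rot=f["R"])
im=f["im"].astype(int); m=((im.min(2)>225)).astype(np.uint8)
ys,xs=np.nonzero(m[:,:]); 
# knob top blob & deck right/left/top outline
cs,_=cv2.findContours(cv2.morphologyEx(m,cv2.MORPH_OPEN,np.ones((5,5))),0,1); c=max(cs,key=cv2.contourArea)
w=np.array([onz("wrist",p,.045,s)[:2] for p in c[:,0].astype(float)])
from scipy.optimize import least_squares
w=w[c[:,0,1]<215]
r=least_squares(lambda q:np.hypot(*(w-q[:2]).T)-q[2],[.527,-.15,.128],loss="soft_l1",f_scale=.001); print("deck",r.x)
g=im.mean(2); kb=(g<45).astype(np.uint8); kb[:250]=0; kb[:,:225]=0;kb[:,320:]=0; kb[315:]=0
n,l,st,ce=cv2.connectedComponentsWithStats(kb)
for i in range(1,n):
    if st[i,4]>200: 
        rc=cv2.minAreaRect(np.argwhere(l==i)[:,::-1].astype(np.float32)); print(st[i],rc); print([onz("wrist",p,.132,s).round(4) for p in cv2.boxPoints(rc)], onz("wrist",rc[0],.132,s))
cv2.imwrite("pics/knob.png",cv2.resize(im[240:320,220:330].astype(np.uint8)[:,:,::-1],None,fx=5,fy=5))
E
```

```text
(array([0.4745, 0.2713]), np.float64(33.0), np.float64(0.29), np.False_)
(array([ 0.5885, -0.0835]), np.float64(46.2), np.float64(0.28), np.False_)
(array([ 0.5885, -0.0835]), np.float64(34.8), np.float64(0.25), np.True_)Traceback (most recent call last):
  File "<stdin>", line 4, in <module>
  File "h.py", line 23, in fit
    w=np.array([onz("wrist",p,z,s)[:2] for p in c[:,0].astype(float)])
                ~~~^^^^^^^^^^^^^^^
  File "h.py", line 9, in onz
    o,d=ray(n,uv,s); return o+d*(z-o[2])/d[2]
        ~~~^^^^^^^^
  File "h.py", line 4, in ray
    p=camera_params(n); d=np.linalg.inv(p["K"])@[uv[0],uv[1],1.]
ValueError: time passes only in moves, steps and waits
```

```bash
python3 - <<'E'
s=open("h.py").read()
s=s.replace("def ray(","import functools,os,pickle\n@functools.lru_cache(None)\ndef CP(n):\n    f=f'cp_{n}.pkl'\n    if not os.path.exists(f): pickle.dump(camera_params(n),open(f,'wb'))\n    return pickle.load(open(f,'rb'))\ndef ray(",1).replace("p=camera_params(","p=CP(")
open("h.py","w").write(s)
E
python3 - <<'E'
from h import *
f=np.load("cup1.npz"); s=dict(position=f["p"],tcp_rot=f["R"])
im=f["im"].astype(int); m=((im.min(2)>225)).astype(np.uint8)
cs,_=cv2.findContours(cv2.morphologyEx(m,cv2.MORPH_OPEN,np.ones((5,5))),0,1); c=max(cs,key=cv2.contourArea)
w=np.array([onz("wrist",p,.045,s)[:2] for p in c[:,0].astype(float)])
from scipy.optimize import least_squares
w=w[c[:,0,1]<215]
r=least_squares(lambda q:np.hypot(*(w-q[:2]).T)-q[2],[.527,-.15,.128],loss="soft_l1",f_scale=.001); print("deck",r.x)
g=im.mean(2)
x0,y0=222,240
cv2.imwrite("pics/knob.png",cv2.resize(im[240:320,222:332].astype(np.uint8)[:,:,::-1],None,fx=5,fy=5))
E
```

```text
deck [ 0.52097028 -0.13611998  0.11110672]
```

View pics/knob.png

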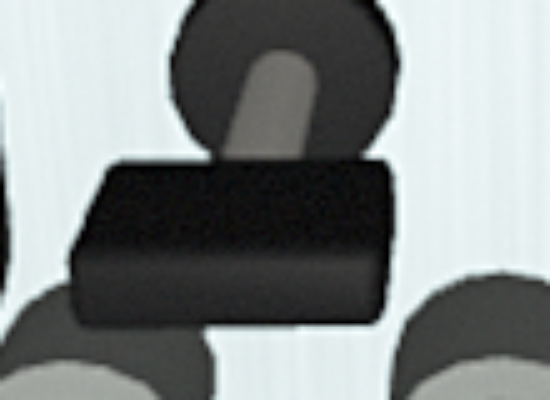

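The crop shows the bar's top face (lower strip) spanning about (237,291) to (298,304) in the full picture. It is horizontal in the image, so the bar lies along the tool's y direction. Next is the grasp.

```bash
python3 - <<'E'
from h import *
f=np.load("cup1.npz"); s=dict(position=f["p"],tcp_rot=f["R"])
print("knob",onz("wrist",(267.8,298),.132,s),onz("wrist",(237,291.2),.132,s)-onz("wrist",(299,291),.132,s))
J=[.4745,.2713]; R=down(np.radians(120))
movep([*J,.13],R); move_l([*J,.070],feed=.08)
command_gripper(.0,40); s=sense(); print(s["position"],s["finger_gap"],s["gripper_force"],s["wrist_force"])
move_l([*J,.215],feed=.12); sleep(.2)
s,im,d=wrist("held"); print(s["time_s"],s["wrist_force"],proj(s["position"]-[0,0,-.005],s))
print(fit("held",247,300,s["position"][2]+.005,s["position"][:2]),s["position"])
E
```

```text
knob [ 0.52452437 -0.15139613  0.132     ] [-4.80541825e-02  1.35755992e-02 -2.77555756e-17]
[0.47472225 0.27148079 0.07039331] 0.032215764816484645 39.38549280166626 [0.06704065 0.11269203 3.5148849 ]
8.35 [-0.97491643 -0.17121301 -1.15878244] [324.45594011 294.65066166]
[(array([0.4888, 0.2848]), np.float64(3.8), np.float64(0.61), np.False_), (array([0.4528, 0.264 ]), np.float64(3.9), np.float64(0.63), np.False_), (array([0.4731, 0.271 ]), np.float64(32.8), np.float64(0.65), np.False_)] [0.47429271 0.27115977 0.21442236]
```

View pics/held.png

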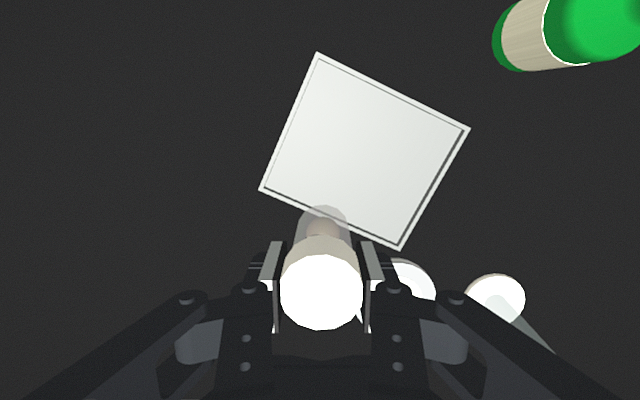

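The jar is held upright by the cap, with the cap centre at (321,292). I'll correct for the measured hand offset and lower it onto the cup.

```bash
python3 - <<'E'
from h import *
P=[.5894,-.0842]
movep([*P,.215],down(np.radians(74))); move_l([*P,.150],feed=.12); sleep(.3)
s=sense(); print(s["time_s"],s["position"],s["wrist_force"])
hit=move_l([*P,.133],feed=.015,until_force=3); s=sense(); print(hit,s["time_s"],s["position"],s["wrist_force"],s["ft_torque"])
s,im,d=wrist("ins1")
E
```

```text
10.7833 [ 0.58973805 -0.08424312  0.15062873] [-0.16564814  0.47027821  0.18286613]
False 12.0667 [ 0.58947672 -0.08423378  0.13310577] [ 0.41715763 -0.57048128 -0.52900264] [-0.03948557 -0.03360476  0.01005977]
```

View pics/ins1.png

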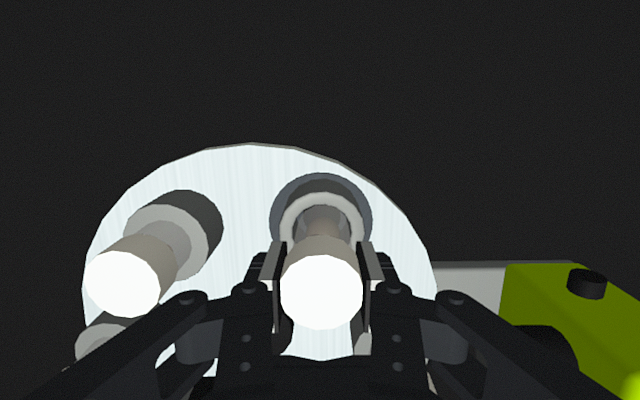

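The jar's foot is inside the rim, at (322,225) in the ring, with no contact force. I'll press it home.

```bash
python3 - <<'E'
from h import *
P=[.5894,-.0842]
z=.133
for i in range(14):
    z-=.0015
    hit=move_l([*P,z],feed=.015,until_force=10); s=sense(); print(hit,s["position"].round(4),s["wrist_force"].round(1),s["ft_torque"].round(2))
    if hit or s["wrist_force"][2]>7.5 and s["position"][2]<.118 or z<.1135: break
print(s["time_s"])
E
```

```text
False [ 0.5893 -0.0841  0.1314] [ 0.5 -0.8 -0.8] [-0.01  0.02  0.07]
False [ 0.5893 -0.0842  0.1299] [ 0.2 -0.2 -0.3] [ 0.    0.02 -0.03]
False [ 0.5893 -0.0843  0.1284] [-0.6 -0.9 -1.2] [-0.09 -0.    0.01]
False [ 0.5893 -0.0843  0.1269] [-1.3  0.6 -0.4] [-0.09  0.01  0.07]
False [ 0.5893 -0.0842  0.1254] [-0.1 -0.4 -1. ] [-0.14  0.03 -0.  ]
False [ 0.5893 -0.0842  0.1239] [ 0.3 -1.5 -1.2] [-0.17  0.06  0.  ]
False [ 0.5894 -0.0842  0.1224] [ 0.5 -0.1 -1.2] [-0.12  0.03  0.05]
False [ 0.5893 -0.0841  0.1209] [ 0.6  0.2 -0.7] [-0.12  0.02 -0.  ]
False [ 0.5893 -0.0842  0.1194] [-0.8 -0.7 -1.1] [-0.1   0.04  0.  ]
False [ 0.5894 -0.0842  0.1179] [-0.2  0.1 -1.3] [-0.13  0.04  0.03]
False [ 0.5894 -0.0841  0.1164] [ 0.2 -0.  -0.5] [-0.05 -0.    0.03]
False [ 0.5896 -0.0843  0.1154] [-0.8  0.2  2.8] [-0.08  0.16 -0.01]
False [ 0.5899 -0.0846  0.1143] [-1.1 -0.3  6.3] [-0.04  0.35 -0.05]
15.3667
```

```bash
python3 - <<'E'
from h import *
command_gripper(.052); s=sense(); print(s["finger_gap"],s["wrist_force"].round(1))
P=s["position"][:2]
move_l([*P,.19],feed=.12)
K=np.array([.5245,-.1514])
movep([*(K+[-.0,.0]),.26],down(np.radians(74))); sleep(.3)
s,im,d=wrist("over"); print(s["time_s"])
E
```

```text
0.05216302307665279 [-0.8 -0.2 -0.4]
17.3333
```

View pics/over.png

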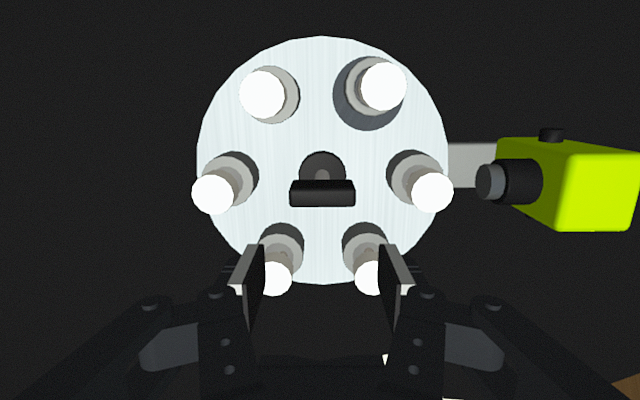

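The new jar (cap at (383,87)) stands in its cup, the bar's top face is at about (322,194), and opposite caps are at (211,195) and (432,193).

```bash
python3 - <<'E'
from h import *
f=np.load("over.npz"); s=dict(position=f["p"],tcp_rot=f["R"]); print(s["position"])
for n in ([211,195],[432,193],[265,95],[383,87]):
    q=onz("wrist",n,.12,s)[:2]
    for o in fit("over",247,300,.12,q): 
        if o[1]>25: 
            u=proj([*o[0],.12],s).round().astype(int); dd=f["d"][u[1]-2:u[1]+3,u[0]-2:u[0]+3].mean(); o_,r=ray("wrist",u,s); print(o,"z",(o_+r*dd)[2])
im=f["im"]; g=im.mean(2)
print(g[170:212,322].astype(int))
print(g[197,282:364].astype(int))
for p in ((322,194),(290,192),(355,192),(212,194)): print(onz("wrist",p,.132,s))
E
```

```text
[ 0.52474668 -0.15044207  0.25909653]
(array([ 0.4388, -0.1277]), np.float64(32.0), np.float64(0.26), np.False_) z 0.12050147776279091
(array([ 0.6086, -0.1745]), np.float64(31.9), np.float64(0.27), np.False_) z 0.12035418239537593
(array([ 0.5016, -0.0658]), np.float64(32.0), np.float64(0.26), np.False_) z 0.12037782826146703
(array([ 0.5893, -0.0851]), np.float64(32.0), np.float64(0.22), np.False_) z 0.11975103989946462
[112 107 107 105 106 106 108 106 115  77   6  15  12  18  16   9  13  17
  21  28  37  54  61  62  61  58  58  58  57  55  51  53  50  44  40  27
  47 220 249 239 239 239]
[234 232 230 229 231 245 199  35  21  47  55  60  56  54  60  60  57  59
  58  60  56  61  56  59  57  59  56  56  55  59  57  59  59  58  62  59
  58  57  55  58  58  58  55  57  58  57  59  57  55  59  56  56  52  55
  56  54  53  57  55  55  55  56  55  53  53  55  54  54  54  56  50  38
  14  89 221 249 238 237 237 238 238 234]
[ 0.52462355 -0.14811034  0.132     ]
[ 0.5015906  -0.13987294  0.132     ]
[ 0.54925494 -0.15350077  0.132     ]
[ 0.4437769  -0.12499606  0.132     ]
```

```bash
python3 - <<'E'
from h import *
K=[.5248,-.1513]; R=down(np.radians(164.5))
movep([*K,.20],R); command_gripper(.045)
move_l([*K,.122],feed=.1); sleep(.1); s=sense(); print(s["time_s"],s["joint_pos"].round(2),s["wrist_force"].round(1))
command_gripper(0,60); s=sense(); print(s["finger_gap"],s["wrist_force"].round(1),s["ft_torque"].round(2),s["position"])
p=s["position"].copy()
for a in (15,30,45,60):
    q=inverse_kinematics(p,down(np.radians(164.5-a)))
    dq=np.abs(q-sense()["joint_pos"]); q0=sense()["joint_pos"].copy()
    if max(dq[:6])>.15: print("odd",dq); break
    move_joints(q); s=sense(); print(a,s["position"].round(4),s["wrist_force"].round(1),s["ft_torque"].round(2),s["joint_pos"][6].round(3))
print(s["time_s"])
E
```

```text
19.9917 [-0.09  0.44  0.37  1.99 -0.23  0.76  1.72] [0.3 0.3 0.9]
0.01545267072614389 [-0.9 -0.6  4.4] [-0.13  0.3   0.02] [ 0.52489647 -0.15178767  0.12258481]
15 [ 0.5249 -0.1518  0.1226] [-1.3 -0.4  2.1] [-0.21  0.1   0.5 ] 1.503
30 [ 0.5249 -0.1518  0.1226] [-0.7 -0.7  2.5] [-0.17  0.09 -0.  ] 1.284
45 [ 0.5249 -0.1518  0.1226] [-0.2  0.2  1.7] [-0.13  0.09 -0.4 ] 1.067
60 [ 0.5249 -0.1518  0.1226] [-1.2 -1.   2.7] [-0.1   0.14 -0.  ] 0.853
21.6583
```

```bash
python3 - <<'E'
from h import *
command_gripper(.045); s=sense(); P=s["position"]
move_l([*P[:2],.26],feed=.12); movep([*P[:2],.26],down(np.radians(74.))); sleep(.5)
s,im,d=wrist("end")
for n in ([211,195],[432,193],[265,95],[383,87]):
    q=onz("wrist",n,.12,s)[:2]
    for o in fit("end",247,300,.12,q): 
        if o[1]>25:
            u=proj([*o[0],.12],s).round().astype(int); o_,r=ray("wrist",u,s); print(o,"z",(o_+r*d[u[1]-2:u[1]+3,u[0]-2:u[0]+3].mean())[2])
print(s["time_s"],s["wrist_force"])
E
```

```text
(array([ 0.4386, -0.1283]), np.float64(32.0), np.float64(0.32), np.False_) z 0.12039069163435251
(array([ 0.6138, -0.1723]), np.float64(31.9), np.float64(0.31), np.False_) z 0.13065010094501275
(array([ 0.501, -0.066]), np.float64(32.0), np.float64(0.26), np.False_) z 0.1204232429710223
(array([ 0.586 , -0.0889]), np.float64(32.0), np.float64(0.25), np.False_) z 0.12032730475745845
24.375 [-0.46829405 -0.34327052  0.34240681]
```

View pics/end.png

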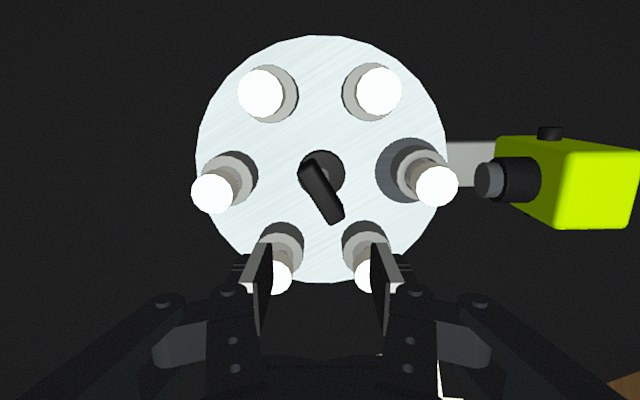

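The wheel is one click on and the jar stands at the lens, at (438,186). One depth reading there looks odd, so I'll check it.

```bash
python3 - <<'E'
from h import *
f=np.load("end.npz"); s=dict(position=f["p"],tcp_rot=f["R"])
for u in ([438,186],[377,91],[211,193]):
    D=f["d"][u[1]-12:u[1]+13:3,u[0]-12:u[0]+13:3]; print((D==0).sum(), np.median([ (lambda a:(a[0]+a[1]*f["d"][y,x])[2])(ray("wrist",(x,y),s)) for y in range(u[1]-10,u[1]+11,2) for x in range(u[0]-10,u[0]+11,2) if f["d"][y,x]>0]))
E
```

```text
1 0.12014211113770307
1 0.12014161754061745
0 0.12039746978718541
```

The cap is at 120 mm like the others, so the odd value came from a missing depth pixel. Handing in.

```bash
python3 -c "
from rig import *
print(finish_job())"
```

```text
the job is handed in; nothing more can be done
None
```

The jar is fully home in the previously empty holder, the wheel has been turned one click clockwise so the jar stands in front of the camera microscope, the gripper has let go, and the job is handed in, though no verdict came back.

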